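Tare the bench scale for a glaze jar and clamp its dial

ROBOT

A 6-joint arm with a two-finger parallel gripper is mounted at the origin on a cart in front of the work surface, level with it; the furniture and walls round the work are solid. World frame = base frame: x ahead of the robot, y to its left, z up, the work surface at z = 0. Lengths are in m, angles in rad, forces in N, time in s.
With the tool pointing down it reaches from about 0.225 to 0.875 m from the base axis. Payload 3.4 kg.
Tool frame: the origin (TCP) lies between the finger pads; the fingertips stand 25 mm ahead of it and the grasp point (between the pads) lies 6 mm ahead of it (manip.tips_ahead is the distance from the TCP to the fingertips, in m); z points along the fingers, x is the direction in which the jaws open and shut, and the axes are right-handed (so a half turn about z gives the same grasp; the last joint's range is limited). The gripper opens to 85 mm and grips with 20 to 120 N. Pads are 22 mm wide; open, the fingers measure 114 mm over their backs; the gripper's body (76 mm by 85 mm) begins 54 mm behind the grasp point. The pads swing forward as they close: fully open they stand 13 mm farther back than shut.
Start: joints at [1.147, 0.276, 1.505, -0, 1.361, -0.121], TCP at [0.171, 0.549, 0.256] pointing down, gripper open.
Joint ranges: [-2.89, 2.89], [-0.75, 2.08], [0.22, 2.7], [-1.18, 4.32], [0.11, 2.71], [-2.7, 2.7]. Speed limits (rad/s): [2.57, 2.57, 3.14, 3.14, 3.14, 3.14].

INTERFACE

Orientations are given as a unit quaternion [w, x, y, z].
In Python, from rig import manip gives the robot as it stands. The module is installed in compiled form; this text tells all that it offers.
- The arm moves only by the tool send_rows, never from a script. Its argument "plan" is a list of rows, each an object with "linear": the shift along the tool's x, y, z in m, a list of three; "delta_rot": the turn, a rotation vector about the tool's x, y, z in degrees, a list of three; "fingers": the finger opening in m, from 0 to 0.0854. A call has 1 to 12 rows; each row shifts and turns the pose as measured when the row begins, along the tool's axes as they then stand; what a row does not reach is not made up. A row lasts 1/12 s, in which the tool goes at most 41.7 mm and 7.16 degrees, less where a joint would pass 70% of its speed; a pose out of reach is approached as far as the arm can. A call with a gripper value outside its range is refused whole. The fingers move at their own pace and stop on an object; "force" is the grip in N (left out, the last holds). Time passes only in rows, so rows that do not move let the fingers close. It gives the time, the measured TCP pose, the force and the opening at its end, in the units of the state.
- manip.get_state(): the state, without advancing time (a new reading comes with each control period).
- manip.get_image(name): name is "scene" or "side" or "wrist"; returns the picture (400x640x3 uint8, red, green, blue); there is no depth.
- manip.camera_info(name): a dict with "K" (3x3 intrinsics, pixels), "dist" ([k1, k2, p1, p2, k3] as OpenCV has them; the pictures are not rectified), "rvec" (rotation vector, rad) and "tvec" (3), from world to camera coordinates, as OpenCV has them. Camera axes: x right, y down, z forward; pixel columns grow to the right and rows downward; lengths in m; the calibration is good to about 2 mm. A picture is of the moment at which its call begins: read the wrist's pose just before it. camera_info takes no time and is no camera call; for the wrist camera it gives the pose at the moment of the call.
- manip.sign_off(): hands the job in, once; it reports no verdict.
Trained networks look in the newest picture that a camera, given by its name, has taken for a name from the list of things; names that differ only in an ending like _2 or _b are one class to them, and where a whole thing is asked for, a point or a joint stands for the part that bears it (a point fixed in the world has none). Each returns a list of dicts, best first, with "p" (0 to 1); they miss things now and then, are a little off and sometimes report something else, mostly with a low value. They report only what shows in the picture. A call takes as long as a camera call. They do not tell look-alikes from the thing itself.
- manip.find_in(thing, camera): "extent" ([left, top, right, bottom] in pixels, round what is visible of it).
- manip.masks_of(thing, camera): "pixels" (400x640 bool, what is visible of it) and "extent" ([left, top, right, bottom] in pixels, round what is visible of it).
The state is a dict: "clock": time; "qpos": joint angles; "qd": joint speeds; "effort": joint torques, N m; "position": TCP position; "ee_rot": TCP orientation; "contact_force": force on the tool from outside, world axes, zero at the start; "moment": the same for the moment, N m; "width": finger opening in m.
Only numpy, scipy, OpenCV 4.12 (cv2) and the standard library are available. Lean on these libraries where they do the work, as an engineer would, in place of code of your own. Each camera call takes 0.05 s, during which the arm holds its last target. There are 200 camera calls.

TASK

Stand the larger of the two screw-lid jars upright in the middle of the scale's pan, setting it down rather than dropping it. When the pointer has settled, push the dial ring round by its thumb post until the zero wedge stands at the pointer (within half a division), then press the little clamp at the dial's edge fully down onto the ring. Leave the jar on the pan and the other loose things where they are.

Things in the scene. Friction and masses are not known exactly. Their poses are not given: they have to be found in the camera images.
- tare_scale: Low grey bench scale, 274 mm (its x) by 149 mm (its y), housing top at z = 42 mm, fixed to the table. Origin at the centre of its underside; its x axis points from the dial (near the robot) to the pan, z up.
- dial_centre (a point): Centre of the turning dial, on the ring's top surface (z = 53.5 mm), on the scale's centre line 65 mm from the scale's origin toward the robot. The dial is horizontal: grey ring of 58 mm radius round a white face with 36 divisions (10 degrees each); face and ring turn together.
- dial_ring (a joint): Angle of the dial ring, rad, growing clockwise seen from above; at 0 the zero wedge points along the scale's x axis (to the pan). Range -1.2 to 2.6; stays where it is left (about 0.05 N m of friction).
- pointer (a joint): Angle of the pointer, rad, clockwise from above like dial_ring; 0 points along the scale's x axis (empty pan). The load on the pan turns it clockwise, 0.6 to 1.4 rad for the large jar. The dial reads zero when dial_ring equals pointer. The pointer lies 3 mm above the face and is driven by the pan only.
- zero_mark (a point): Point at the inner end of the black zero wedge, which reaches from the face out across the ring (the only wedge; the other divisions are thin lines) on the dial, 37 mm from the dial's centre.
- pointer_tip (a point): Tip of the black pointer, 37 mm from the dial's centre, at the same height as zero_mark.
- thumb_post (a point): Centre of the top end (z = 79.5 mm) of the upright steel thumb post on the dial ring: a round pin of 12 mm diameter standing 26 mm above the ring's top, 50 mm from the dial's centre, 3.84 rad (220 degrees) clockwise from the zero wedge.
- pan_top (a point): Centre of the top surface of the flat steel pan, a disc of 62 mm radius; about 68 mm above the table when empty, and it sinks 4 to 9 mm under the jar. 150 mm from the dial's centre.
- clamp_hinge (a point): Hinge axis of the ring clamp (horizontal, z = 57.5 mm) in its small bracket (top at z = 62 mm), 84 mm from the dial's centre, 135 degrees clockwise from the pan direction (the scale's front right corner, seen from the robot).
- clamp_pad (a point): Centre of the upper face of the round end (16 mm across) of the clamp's arm; 36 mm from the hinge, toward the dial's centre when the clamp is down, then at z = 62 mm.
- ring_clamp (a joint): Angle of the clamp's arm above level, rad: 0 = fully down on the ring, 1.4 = nearly upright. The arm swings down toward the dial's centre; stays where it is left.
- large_jar: The larger screw-lid jar: 56 mm diameter, 70 mm tall (lid 52 mm across, upper 7 mm), under 0.5 kg. Origin at the centre of its underside, z up.
- small_jar: The smaller screw-lid jar: 48 mm diameter, 60 mm tall. Origin at the centre of its underside. To be left alone.
- tin: Speckled round tin, 62 mm diameter and 62 mm tall, behind the scale. Origin at the centre of its underside. To be left alone.
- block: Dark wooden block, 64 x 115 x 52 mm, behind the scale on the left. Origin at the centre of its underside. To be left alone.
There are look-alikes about, which are no part of the job. What is shaped like the large_jar but orange is not meant.

How it is judged:
On the way, in this order (a step that is already met when the one before it is completed fails the run):
1. the large jar stands on the pan, released, and the pointer has settled (horizontal distance between large_jar and pan_top below 0.03 m and z of large_jar in the frame of pan_top below 0.006 m and angle between large_jar's own z axis and vertical below 0.1 rad and contact force between the fingers and large_jar below 0.1 N and value of joint pointer above 0.4 rad and linear speed of large_jar below 0.02 m/s), for 0.2 s.
2. the zero wedge stands at the pointer (horizontal distance between zero_mark and pointer_tip below 0.0032 m and horizontal distance between large_jar and pan_top below 0.03 m), for 0.2 s.
3. the clamp is down on the ring (value of joint ring_clamp below 0.1 rad), for 0.2 s.
At the end, for the whole second after the job is handed in: The large jar stands upright (within 0.1 rad) and at rest on the pan, within 30 mm of its centre; the zero wedge stands at the pointer, the two points 37 mm from the centre being within 3.2 mm of each other (half a division); the clamp's arm is down, within 0.1 rad of fully closed (all of step 2 and z of large_jar in the frame of pan_top below 0.006 m and angle between large_jar's own z axis and vertical below 0.1 rad and linear speed of large_jar below 0.02 m/s and value of joint ring_clamp below 0.1 rad); the robot touches nothing.
It fails at once if the large jar is dropped or rammed onto the scale (over 25 N) (contact force between large_jar and tare_scale above 25 N).
It fails at once if the small jar is moved more than 20 mm (distance of small_jar from where it was at the start of the episode above 0.02 m).
It fails at once if the tin is moved more than 20 mm (distance of tin from where it was at the start of the episode above 0.02 m).
It fails at once if the wooden block is moved more than 20 mm (distance of block from where it was at the start of the episode above 0.02 m).
It also fails if it takes over 54 s, if anything falls off the work surface, if the arm or the gripper's body presses on something with over 40 N, if the wrist force passes 120 N, or if a joint passes its speed limit or range.

## Working session

There is one attempt and no reset: what is moved stays moved. The work goes in short steps, Python scripts to look and compute and a tool call to move; the robot and the scene stay as the last step left them, time stands still between calls to the robot, and variables do not carry over. Pictures are saved under pics/ and viewed, about 8 in all and at most 12, crops included, and the job is handed in when it is done.

Besides the shell and the picture viewer there is one more tool, called after "Emit:" as name(argument=value, ...) on one line, values as JSON. send_rows: Moves the arm, as the interface text tells. Its arguments: {"type":"object","properties":{"plan":{"type":"array","items":{"type":"object","properties":{"linear":{"type":"array","items":{"type":"number"}},"delta_rot":{"type":"array","items":{"type":"number"}},"fingers":{"type":"number"}}}},"force":{"type":"number"}},"required":["plan"]}

```bash
mkdir -p pics; cat > h.py <<'E'
import numpy as np, cv2
from rig import manip
def ray(cam,uv,z,ci=None):
    ci=ci or manip.camera_info(cam)
    K,d=np.array(ci["K"]),np.array(ci["dist"]);R=cv2.Rodrigues(np.array(ci["rvec"],float))[0];t=np.array(ci["tvec"],float).ravel()
    p=cv2.undistortPoints(np.array(uv,float).reshape(-1,1,2),K,d).reshape(-1,2)
    c=-R.T@t; r=np.c_[p,np.ones(len(p))]@R
    return c+r*((z-c[2])/r[:,2])[:,None]
def proj(cam,P,ci=None):
    ci=ci or manip.camera_info(cam)
    return cv2.projectPoints(np.array(P,float).reshape(-1,1,3),np.array(ci["rvec"],float),np.array(ci["tvec"],float),np.array(ci["K"]),np.array(ci["dist"]))[0].reshape(-1,2)
def save(cam,name):
    im=manip.get_image(cam);cv2.imwrite(f"pics/{name}.png",im[:,:,::-1]);return im
E
python3 - <<'E'
from h import *
for c in("scene","side"):
    save(c,c+"0")
    ci=manip.camera_info(c);R=cv2.Rodrigues(np.array(ci["rvec"]))[0];print(c,-R.T@np.array(ci["tvec"]).ravel())
    for th in("large_jar","small_jar","pan_top","dial_centre","thumb_post","clamp_pad","clamp_hinge","zero_mark","pointer_tip","tare_scale","tin","block"):
        print(th,[(np.round(r["extent"]).tolist(),round(r["p"],2)) for r in manip.find_in(th,c)[:3]])
print(manip.get_state())
E
```

```text
scene [ 0.12216075 -0.74370709  0.559346  ]
large_jar [([335.0, 236.0, 362.0, 278.0], 0.76), ([333.0, 278.0, 364.0, 326.0], 0.56)]
small_jar [([207.0, 169.0, 229.0, 198.0], 0.67), ([264.0, 215.0, 274.0, 236.0], 0.35)]
pan_top [([298.0, 181.0, 345.0, 204.0], 0.89), ([285.0, 152.0, 323.0, 177.0], 0.74), ([333.0, 277.0, 365.0, 324.0], 0.55)]
dial_centre [([233.0, 181.0, 355.0, 261.0], 0.98)]
thumb_post [([248.0, 207.0, 298.0, 237.0], 0.9)]
clamp_pad [([265.0, 215.0, 273.0, 236.0], 0.46)]
clamp_hinge [([233.0, 187.0, 358.0, 262.0], 0.92), ([249.0, 208.0, 299.0, 236.0], 0.27)]
zero_mark [([249.0, 206.0, 301.0, 236.0], 0.72)]
pointer_tip []
tare_scale [([231.0, 184.0, 359.0, 262.0], 0.69), ([283.0, 153.0, 327.0, 178.0], 0.42)]
tin [([332.0, 171.0, 353.0, 200.0], 0.72)]
block [([285.0, 150.0, 325.0, 178.0], 0.8), ([330.0, 171.0, 352.0, 199.0], 0.59)]
side [0.37552881 0.78103656 0.82986738]
large_jar [([338.0, 150.0, 358.0, 178.0], 0.85), ([365.0, 136.0, 384.0, 162.0], 0.6)]
small_jar [([312.0, 289.0, 337.0, 318.0], 0.93)]
pan_top [([278.0, 181.0, 317.0, 212.0], 0.57)]
dial_centre [([276.0, 
[... 417 characters left out ...]
([276.0, 181.0, 321.0, 213.0], 0.47)]
{'clock': 1.3, 'qpos': array([ 1.14701104e+00,  2.75917062e-01,  1.50491190e+00,  1.72677401e-06,
        1.36067058e+00, -1.20984910e-01]), 'qd': array([ 0.00055018, -0.00034913, -0.00100029,  0.00118704,  0.00162527,
        0.00087451]), 'effort': array([ 2.07577352e-03, -4.16668332e+01, -2.46092695e+01, -1.18502880e-04,
        5.67767038e-04, -7.12910317e-07]), 'position': array([0.1714733 , 0.5488754 , 0.25631352]), 'ee_rot': array([-2.35870368e-05,  8.05665778e-01,  5.92370367e-01,  4.01509310e-05]), 'contact_force': array([0.51022617, 0.08978311, 0.29756914]), 'moment': array([-0.01451591, -0.02969722,  0.019185  ]), 'width': 0.08510516774104385}
```

View pics/scene0.png

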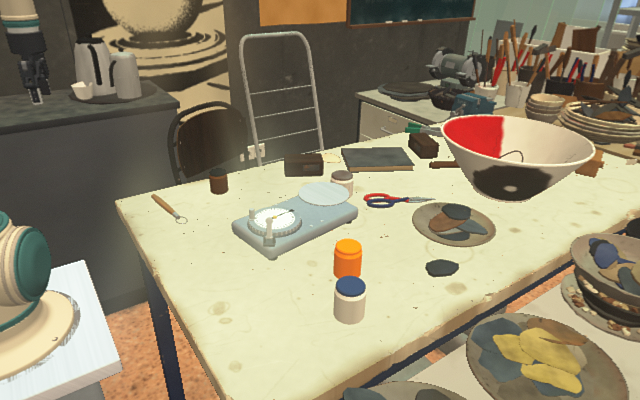

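View pics/side0.png

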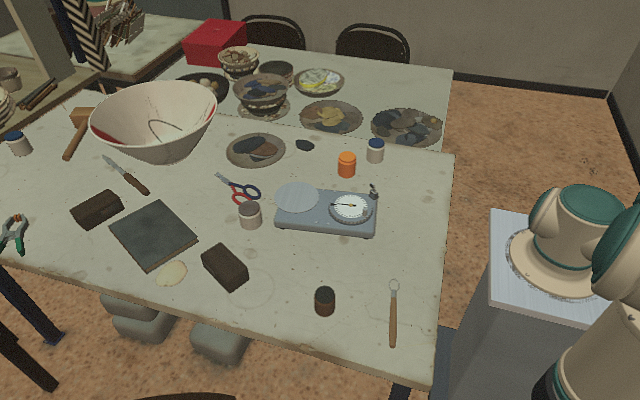

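The scene picture shows the large jar (blue lid) at (349,300), with the orange look-alike at (348,258). The scale is around (295,220), with the clamp standing up at (269,225). The side picture shows the jar at (375,149), the scale at (326,212) and the clamp at (373,191).

```bash
python3 - <<'E'
from h import *
print("jar lid centre", ray("scene",[(350,286)],.07), ray("side",[(375.5,142)],.07))
print("orange", ray("scene",[(348,244)],.07), ray("side",[(347,156)],.07))
print("pan", ray("scene",[(323,193)],.068), ray("side",[(297,197)],.068))
print("dial", ray("scene",[(274.5,221.5)],.0535), ray("side",[(349.5,208.5)],.0535))
print("small", ray("scene",[(218,183)],.03), "tin",ray("scene",[(342,185)],.03),ray("side",[(250,214)],.03))
# scale wedge
for c,b in(("scene",(225,150,370,290)),("side",(260,165,400,250))):
    im=cv2.imread(f"pics/{c}0.png")[b[1]:b[3],b[0]:b[2]]
    cv2.imwrite(f"pics/{c}0c.png",cv2.resize(im,None,fx=4,fy=4,interpolation=2))
E
```

```text
jar lid centre [[ 0.51121652 -0.28606297  0.07      ]] [[ 0.51607815 -0.27544748  0.07      ]]
orange [[ 0.58689277 -0.18229703  0.07      ]] [[ 0.58481282 -0.17860584  0.07      ]]
pan [[0.67182095 0.02638831 0.068     ]] [[0.67092296 0.03600467 0.068     ]]
dial [[ 0.51980643 -0.00584288  0.0535    ]] [[0.52564182 0.02238086 0.0535    ]]
small [[0.50833931 0.28380635 0.03      ]] tin [[0.78452928 0.09711998 0.03      ]] [[0.78648279 0.10092759 0.03      ]]
```

Emit:
send_rows(plan=[{"linear":[-0.025,0.028,-0.005]},{"linear":[-0.025,0.028,-0.005]},{"linear":[-0.025,0.028,-0.005]},{"linear":[-0.025,0.028,-0.005]},{"linear":[-0.025,0.028,-0.005]},{"linear":[-0.025,0.028,-0.005]},{"linear":[-0.025,0.028,-0.005]},{"linear":[-0.025,0.028,-0.005]},{"linear":[-0.025,0.028,-0.005]},{"linear":[-0.025,0.028,-0.005]},{"linear":[-0.025,0.028,-0.005]},{"linear":[-0.025,0.028,-0.005]}])

```text
$.plan[0]: bad value
```

Emit:
send_rows(plan=[{"linear":[-0.025,0.028,-0.005]},{"linear":[-0.025,0.028,-0.005]},{"linear":[-0.025,0.028,-0.005]},{"linear":[-0.025,0.028,-0.005]},{"linear":[-0.025,0.028,-0.005]},{"linear":[0,0,0]},{"linear":[0,0,0]},{"linear":[0,0,0]}])

```text
$.plan[0]: bad value
```

```bash
python3 - <<'E'
from h import *
s=manip.get_state();print(s["clock"],s["position"],s["ee_rot"],s["qpos"])
np.save("ci1.npy",manip.camera_info("wrist"),allow_pickle=True)
save("wrist","w1")
ci=manip.camera_info("wrist");R=cv2.Rodrigues(np.array(ci["rvec"]))[0];print(-R.T@np.array(ci["tvec"]).ravel(),R)
for th in("pan_top","dial_centre","thumb_post","zero_mark","clamp_pad","pointer_tip","large_jar"):
    print(th,[(np.round(r["extent"]).tolist(),round(r["p"],2)) for r in manip.find_in(th,"wrist")[:3]])
E
```

```text
1.3 [0.1714733  0.5488754  0.25631352] [-2.35870368e-05  8.05665778e-01  5.92370367e-01  4.01509310e-05] [ 1.14701104e+00  2.75917062e-01  1.50491190e+00  1.72677401e-06
  1.36067058e+00 -1.20984910e-01]
[0.09081055 0.57447781 0.37267238] [[ 0.29748262  0.95472571  0.00170584]
 [ 0.90162823 -0.28152466  0.32834494]
 [ 0.3139596  -0.09613888 -0.94455634]]
pan_top []
dial_centre []
thumb_post []
zero_mark []
clamp_pad []
pointer_tip []
large_jar []
```

View pics/w1.png

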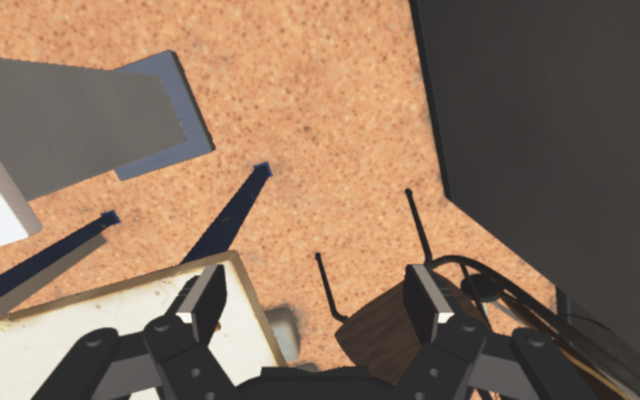

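The picture only shows floor and the table corner: the moves were refused because every row needs all three fields. I'll resend them.

Emit:
send_rows(plan=[{"linear":[-0.025,0.028,-0.005],"delta_rot":[0,0,0],"fingers":0.085},{"linear":[-0.025,0.028,-0.005],"delta_rot":[0,0,0],"fingers":0.085},{"linear":[-0.025,0.028,-0.005],"delta_rot":[0,0,0],"fingers":0.085},{"linear":[-0.025,0.028,-0.005],"delta_rot":[0,0,0],"fingers":0.085},{"linear":[-0.025,0.028,-0.005],"delta_rot":[0,0,0],"fingers":0.085},{"linear":[-0.025,0.028,-0.005],"delta_rot":[0,0,0],"fingers":0.085},{"linear":[-0.025,0.028,-0.005],"delta_rot":[0,0,0],"fingers":0.085},{"linear":[-0.025,0.028,-0.005],"delta_rot":[0,0,0],"fingers":0.085},{"linear":[-0.025,0.028,-0.005],"delta_rot":[0,0,0],"fingers":0.085},{"linear":[-0.025,0.028,-0.005],"delta_rot":[0,0,0],"fingers":0.085},{"linear":[-0.025,0.028,-0.005],"delta_rot":[0,0,0],"fingers":0.085},{"linear":[-0.025,0.028,-0.005],"delta_rot":[0,0,0],"fingers":0.085}])

```text
clock: 2.7
position: [0.4091, 0.1537, 0.3168]
ee_rot: [-0.001, 0.801, 0.599, 0.003]
contact_force: [0.6, 0.8, -0.5]
width: 0.0846
```

Emit:
send_rows(plan=[{"linear":[-0.025,0.028,-0.005],"delta_rot":[0,0,0],"fingers":0.085},{"linear":[-0.025,0.028,-0.005],"delta_rot":[0,0,0],"fingers":0.085},{"linear":[-0.025,0.028,-0.005],"delta_rot":[0,0,0],"fingers":0.085},{"linear":[-0.025,0.028,-0.005],"delta_rot":[0,0,0],"fingers":0.085},{"linear":[-0.025,0.028,-0.005],"delta_rot":[0,0,0],"fingers":0.085},{"linear":[0,0,0],"delta_rot":[0,0,0],"fingers":0.085},{"linear":[0,0,0],"delta_rot":[0,0,0],"fingers":0.085}])

```text
clock: 3.28
position: [0.515, -0.023, 0.3444]
ee_rot: [0.002, 0.804, 0.594, 0.005]
contact_force: [-0.3, -0.0, -0.7]
width: 0.0847
```

```bash
python3 - <<'E'
from h import *
s=manip.get_state();print(s["clock"],s["position"],s["ee_rot"],s["qpos"])
np.save("ci1.npy",manip.camera_info("wrist"),allow_pickle=True)
save("wrist","w2")
for th in("pan_top","dial_centre","thumb_post","zero_mark","clamp_pad","pointer_tip","large_jar"):
    print(th,[(np.round(r["extent"]).tolist(),round(r["p"],2)) for r in manip.find_in(th,"wrist")[:3]])
E
```

```text
3.2833 [ 0.5149838  -0.02304133  0.34436262] [0.00243426 0.8042286  0.59429648 0.00470368] [-0.18210327  0.14141692  1.46741755  0.00354586  1.52277559 -1.45505774]
pan_top [([338.0, 217.0, 423.0, 291.0], 0.58)]
dial_centre [([271.0, 86.0, 435.0, 293.0], 0.59)]
thumb_post [([298.0, 114.0, 382.0, 199.0], 0.96), ([503.0, 215.0, 590.0, 299.0], 0.61)]
zero_mark [([296.0, 114.0, 384.0, 201.0], 0.87)]
clamp_pad [([294.0, 112.0, 384.0, 201.0], 0.64), ([272.0, 133.0, 290.0, 152.0], 0.46)]
pointer_tip []
large_jar [([111.0, 183.0, 175.0, 236.0], 0.76), ([204.0, 206.0, 249.0, 256.0], 0.59)]
```

View pics/w2.png

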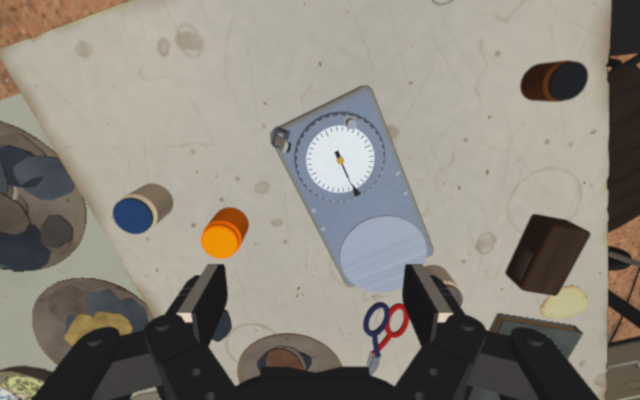

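The wrist picture shows the dial centre at (340,158), the zero wedge near (357,190), the post top at (351,123), the clamp at (282,138), the pan at (385,254), and the blue lid at (133,216).

```bash
python3 - <<'E'
from h import *
ci=np.load("ci1.npy",allow_pickle=True).item()
f=lambda uv,z:ray("wrist",[uv],z,ci)[0].round(4)
lid=f((133,216),.07);pan=f((384.5,254),.068);d=f((340,158),.0535)
print("lid",lid,"orange",f((221,240),.07),"pan",pan,"dial",d,"tip",f((357,191),.0535),"post",f((351,123),.0795),"clamp",f((277,132),.08),f((283,148),.0575))
print("dist",np.linalg.norm(pan-d),"yaw",np.degrees(np.arctan2(*(pan-d)[1::-1])))
E
```

```text
lid [ 0.5153 -0.2752  0.07  ] orange [ 0.5833 -0.1767  0.07  ] pan [0.673  0.0349 0.068 ] dial [0.5248 0.0117 0.0535] tip [0.5756 0.0217 0.0535] post [0.4822 0.0347 0.0795] clamp [ 0.4664 -0.0526  0.08  ] [ 0.4897 -0.0552  0.0575]
dist 0.1507041140778844 yaw 8.89716954264483
```

Emit:
send_rows(plan=[{"linear":[-0.03,0.009,0.015],"delta_rot":[0,0,0],"fingers":0.085},{"linear":[-0.03,0.009,0.015],"delta_rot":[0,0,0],"fingers":0.085},{"linear":[-0.03,0.009,0.015],"delta_rot":[0,0,0],"fingers":0.085},{"linear":[-0.03,0.009,0.015],"delta_rot":[0,0,0],"fingers":0.085},{"linear":[-0.03,0.009,0.015],"delta_rot":[0,0,0],"fingers":0.085},{"linear":[-0.03,0.009,0.015],"delta_rot":[0,0,0],"fingers":0.085},{"linear":[-0.03,0.009,0.015],"delta_rot":[0,0,0],"fingers":0.085},{"linear":[-0.03,0.009,0.015],"delta_rot":[0,0,0],"fingers":0.085},{"linear":[0,0,0],"delta_rot":[0,0,0],"fingers":0.085},{"linear":[0,0,0],"delta_rot":[0,0,0],"fingers":0.085}])

```text
clock: 4.52
position: [0.5191, -0.2716, 0.2223]
ee_rot: [0.005, 0.797, 0.604, 0.009]
contact_force: [0.8, 0.6, 0.2]
width: 0.0852
```

```bash
cat >> h.py <<'E'
from scipy.spatial.transform import Rotation as Ro
def go(target, rot=None):
    "tool-frame shift (m) and rotation vector (deg) to a world TCP target; rot=yaw of tool x (deg) with tool down"
    s=manip.get_state();w,x,y,z=s["ee_rot"];R=Ro.from_quat([x,y,z,w])
    d=R.inv().apply(np.array(target)-s["position"])
    xt=R.apply([1,0,0]);yaw=np.degrees(np.arctan2(xt[1],xt[0]))
    G=Ro.from_euler("z",yaw if rot is None else rot,degrees=True)*Ro.from_euler("x",180,degrees=True)
    print("t",round(s["clock"],2),"pos",s["position"].round(4),"yaw",yaw.round(2),"shift",d.round(4),"n",np.linalg.norm(d).round(4),"rotvec",np.degrees((R.inv()*G).as_rotvec()).round(2),"F",s["contact_force"].round(1),"w",round(s["width"],4),"q6",s["qpos"][5].round(2))
E
python3 - <<'E'
from h import *
ci=manip.camera_info("wrist");im=save("wrist","w3")
go((.515,-.276,.05))
for r in manip.masks_of("large_jar","wrist"):
    m=r["pixels"].astype(bool);print(r["p"],r["extent"],im[m].mean(0))
h=cv2.cvtColor(im,cv2.COLOR_RGB2HSV);m=cv2.inRange(h,(100,100,40),(125,255,255))
n,l,st,c=cv2.connectedComponentsWithStats(m);i=st[1:,4].argsort()[::-1][:3]+1
for k in i:
    b=st[k];print(b,ray("wrist",[(b[0]+b[2]/2,b[1]+b[3]/2)],.07,ci),ray("wrist",[c[k]],.07,ci))
E
```

```text
t 4.57 pos [ 0.519  -0.2715  0.2222] yaw 74.31 shift [-0.0067 -0.0061  0.172 ] n 0.1723 rotvec [ 1.13 -0.44 -0.  ] F [ 1.  -0.3 -0.2] w 0.0852 q6 -1.91
0.86 [272.5, 144.0, 333.8, 214.2] [ 73.72660325  88.31972998 115.6873274 ]
0.56 [379.5, 180.6, 451.8, 249.7] [207.86620306 121.09541029  15.3674548 ]
[ 276  159   54   54 2290] [[ 0.51415362 -0.27858181  0.07      ]] [[ 0.51354521 -0.27886797  0.07      ]]
[552 316  37  40 486] [[ 0.7585032 -0.0462812  0.07     ]] [[ 0.75490946 -0.0444798   0.07      ]]
```

Emit:
send_rows(plan=[{"linear":[-0.004,-0.0015,0.01],"delta_rot":[1.1,-0.4,0],"fingers":0.085},{"linear":[-0.004,-0.0015,0.03],"delta_rot":[0,0,0],"fingers":0.085},{"linear":[0,0,0.03],"delta_rot":[0,0,0],"fingers":0.085},{"linear":[0,0,0.02],"delta_rot":[0,0,0],"fingers":0.085},{"linear":[0,0,0.01],"delta_rot":[0,0,0],"fingers":0.085},{"linear":[0,0,0],"delta_rot":[0,0,0],"fingers":0.085}])

```text
clock: 5.12
position: [0.5183, -0.2718, 0.124]
ee_rot: [0.005, 0.793, 0.609, 0.001]
contact_force: [0.3, 0.8, 0.0]
width: 0.0851
```

```bash
python3 -c "
from h import *
go((.514,-.2785,.048))"
```

```text
t 5.12 pos [ 0.5183 -0.2718  0.124 ] yaw 74.98 shift [-0.0073 -0.003   0.076 ] n 0.0764 rotvec [0.5 0.2 0. ] F [0.3 0.8 0. ] w 0.0851 q6 -1.91
```

Emit:
send_rows(plan=[{"linear":[-0.007,-0.003,0.0],"delta_rot":[0.5,0.2,0],"fingers":0.085},{"linear":[-0.002,-0.001,0.01],"delta_rot":[0,0,0],"fingers":0.085},{"linear":[0,0,0.02],"delta_rot":[0,0,0],"fingers":0.085},{"linear":[0,0,0.02],"delta_rot":[0,0,0],"fingers":0.085},{"linear":[0,0,0.01],"delta_rot":[0,0,0],"fingers":0.085},{"linear":[0,0,0],"delta_rot":[0,0,0],"fingers":0.085}])

```text
clock: 5.62
position: [0.5153, -0.2801, 0.0664]
ee_rot: [0.005, 0.792, 0.611, 0.001]
contact_force: [-1.8, 0.7, -0.2]
width: 0.0848
```

```bash
python3 -c "
from h import *
go((.514,-.2785,.048))"
```

```text
t 5.62 pos [ 0.5153 -0.2801  0.0664] yaw 75.3 shift [ 0.0013 -0.0018  0.0184] n 0.0185 rotvec [0.5  0.25 0.  ] F [-1.8  0.7 -0.2] w 0.0848 q6 -1.93
```

Now the last of the descent, then the grasp.

Emit:
send_rows(plan=[{"linear":[0.001,-0.002,0.012],"delta_rot":[0.6,0.2,0],"fingers":0.085},{"linear":[0,0,0.006],"delta_rot":[0.3,0,0],"fingers":0.085},{"linear":[0,0,0],"delta_rot":[0,0,0],"fingers":0.045},{"linear":[0,0,0],"delta_rot":[0,0,0],"fingers":0.045},{"linear":[0,0,0],"delta_rot":[0,0,0],"fingers":0.045},{"linear":[0,0,0],"delta_rot":[0,0,0],"fingers":0.045},{"linear":[0,0,0],"delta_rot":[0,0,0],"fingers":0.045},{"linear":[0,0,0],"delta_rot":[0,0,0],"fingers":0.045}], force=40)

```text
clock: 6.28
position: [0.5153, -0.2801, 0.0498]
ee_rot: [-0.001, 0.792, 0.611, -0.002]
contact_force: [0.6, -0.7, -2.7]
width: 0.0544
```

```bash
python3 -c "
from h import *
go((.514,-.2785,.21))"
```

```text
t 6.28 pos [ 0.5153 -0.2801  0.0498] yaw 75.31 shift [ 0.0008 -0.0023 -0.1602] n 0.1603 rotvec [-0.23  0.15 -0.  ] F [ 0.6 -0.7 -2.7] w 0.0544 q6 -1.93
```

Emit:
send_rows(plan=[{"linear":[0,0,-0.01],"delta_rot":[0,0,0],"fingers":0.045},{"linear":[0,0,-0.025],"delta_rot":[0,0,0],"fingers":0.045},{"linear":[0,0,-0.03],"delta_rot":[0,0,0],"fingers":0.045},{"linear":[0,0,-0.03],"delta_rot":[0,0,0],"fingers":0.045},{"linear":[0,0,-0.03],"delta_rot":[0,0,0],"fingers":0.045},{"linear":[0,0,-0.015],"delta_rot":[0,0,0],"fingers":0.045},{"linear":[0,0,0],"delta_rot":[0,0,0],"fingers":0.045}])

```text
clock: 6.87
position: [0.5136, -0.2781, 0.1967]
ee_rot: [-0.004, 0.792, 0.611, -0.003]
contact_force: [0.6, -0.8, -3.8]
width: 0.0544
```

Emit:
send_rows(plan=[{"linear":[0.015,0.003,0],"delta_rot":[0,0,0],"fingers":0.045},{"linear":[0.028,0.006,0],"delta_rot":[0,0,0],"fingers":0.045},{"linear":[0.03,0.006,0],"delta_rot":[0,0,0],"fingers":0.045},{"linear":[0.03,0.006,0],"delta_rot":[0,0,0],"fingers":0.045},{"linear":[0.03,0.006,0],"delta_rot":[0,0,0],"fingers":0.045},{"linear":[0.03,0.006,0],"delta_rot":[0,0,0],"fingers":0.045},{"linear":[0.03,0.006,0],"delta_rot":[0,0,0],"fingers":0.045},{"linear":[0.03,0.006,0],"delta_rot":[0,0,0],"fingers":0.045},{"linear":[0.03,0.006,0],"delta_rot":[0,0,0],"fingers":0.045},{"linear":[0.028,0.006,0],"delta_rot":[0,0,0],"fingers":0.045},{"linear":[0.02,0.006,0],"delta_rot":[0,0,0],"fingers":0.045},{"linear":[0.01,0.006,0],"delta_rot":[0,0,0],"fingers":0.045}])

```text
clock: 7.87
position: [0.6576, 0.0158, 0.1865]
ee_rot: [-0.009, 0.794, 0.608, -0.009]
contact_force: [0.3, -1.1, -3.0]
width: 0.0546
```

```bash
python3 -c "
from h import *
go((.672,.033,.13))"
```

```text
t 7.87 pos [0.6576 0.0158 0.1865] yaw 74.89 shift [0.0206 0.0108 0.0562] n 0.0608 rotvec [-1.41  0.22 -0.  ] F [ 0.3 -1.1 -3. ] w 0.0546 q6 -1.39
```

Emit:
send_rows(plan=[{"linear":[0.01,0.005,0.01],"delta_rot":[-1.4,0.2,0],"fingers":0.045},{"linear":[0.008,0.004,0.015],"delta_rot":[-0.2,0,0],"fingers":0.045},{"linear":[0.002,0.001,0.015],"delta_rot":[0,0,0],"fingers":0.045},{"linear":[0,0,0.01],"delta_rot":[0,0,0],"fingers":0.045},{"linear":[0,0,0],"delta_rot":[0,0,0],"fingers":0.045},{"linear":[0,0,0],"delta_rot":[0,0,0],"fingers":0.045}])

```text
clock: 8.37
position: [0.6725, 0.0342, 0.1296]
ee_rot: [0.0, 0.793, 0.61, -0.002]
contact_force: [0.2, 0.7, -3.0]
width: 0.0545
```

```bash
python3 -c "
from h import *
go((.672,.033,.12));save('wrist','w4');save('side','s4')"
```

```text
t 8.37 pos [0.6725 0.0342 0.1296] yaw 75.11 shift [-0.0013 -0.0002  0.0096] n 0.0097 rotvec [-0.07  0.19 -0.  ] F [ 0.2  0.7 -3. ] w 0.0545 q6 -1.36
```

Emit:
send_rows(plan=[{"linear":[0,0,0.004],"delta_rot":[0,0,0],"fingers":0.045},{"linear":[0,0,0.003],"delta_rot":[0,0,0],"fingers":0.045},{"linear":[0,0,0.003],"delta_rot":[0,0,0],"fingers":0.045},{"linear":[0,0,0.002],"delta_rot":[0,0,0],"fingers":0.045},{"linear":[0,0,0.002],"delta_rot":[0,0,0],"fingers":0.045},{"linear":[0,0,0.001],"delta_rot":[0,0,0],"fingers":0.045},{"linear":[0,0,0],"delta_rot":[0,0,0],"fingers":0.045}])

```text
clock: 9.05
position: [0.6744, 0.032, 0.1178]
ee_rot: [0.003, 0.794, 0.608, 0.001]
contact_force: [-0.2, 0.6, -2.9]
width: 0.0549
```

Emit:
send_rows(plan=[{"linear":[0,0,0.002],"delta_rot":[0,0,0],"fingers":0.045},{"linear":[0,0,0.002],"delta_rot":[0,0,0],"fingers":0.045},{"linear":[0,0,0.002],"delta_rot":[0,0,0],"fingers":0.045},{"linear":[0,0,0],"delta_rot":[0,0,0],"fingers":0.045}])

```text
clock: 9.38
position: [0.6747, 0.032, 0.1124]
ee_rot: [0.004, 0.793, 0.609, 0.001]
contact_force: [-0.5, -0.6, -0.8]
width: 0.0546
```

Emit:
send_rows(plan=[{"linear":[0,0,0.0015],"delta_rot":[0,0,0],"fingers":0.045},{"linear":[0,0,0],"delta_rot":[0,0,0],"fingers":0.045},{"linear":[0,0,0],"delta_rot":[0,0,0],"fingers":0.045}])

```text
clock: 9.63
position: [0.6747, 0.0321, 0.1116]
ee_rot: [0.004, 0.793, 0.609, 0.002]
contact_force: [-0.0, -0.7, -0.1]
width: 0.0545
```

Emit:
send_rows(plan=[{"linear":[0,0,0],"delta_rot":[0,0,0],"fingers":0.085},{"linear":[0,0,0],"delta_rot":[0,0,0],"fingers":0.085},{"linear":[0,0,0],"delta_rot":[0,0,0],"fingers":0.085},{"linear":[0,0,0],"delta_rot":[0,0,0],"fingers":0.085},{"linear":[0,0,-0.01],"delta_rot":[0,0,0],"fingers":0.085},{"linear":[0,0,-0.03],"delta_rot":[0,0,0],"fingers":0.085},{"linear":[0,0,-0.035],"delta_rot":[0,0,0],"fingers":0.085},{"linear":[0,0,-0.035],"delta_rot":[0,0,0],"fingers":0.085},{"linear":[0,0,-0.035],"delta_rot":[0,0,0],"fingers":0.085},{"linear":[0,-0.025,-0.015],"delta_rot":[0,0,0],"fingers":0.085},{"linear":[0,-0.035,0],"delta_rot":[0,0,0],"fingers":0.085},{"linear":[0,-0.035,0],"delta_rot":[0,0,0],"fingers":0.085}])

```text
clock: 10.63
position: [0.5879, 0.0557, 0.282]
ee_rot: [0.008, 0.794, 0.607, 0.006]
contact_force: [-0.4, -0.2, 0.7]
width: 0.0847
```

Emit:
send_rows(plan=[{"linear":[0,-0.02,0],"delta_rot":[0,0,0],"fingers":0.085},{"linear":[0,0,0],"delta_rot":[0,0,0],"fingers":0.085},{"linear":[0,0,0],"delta_rot":[0,0,0],"fingers":0.085}])

```text
clock: 10.88
position: [0.5619, 0.0631, 0.2874]
ee_rot: [0.009, 0.794, 0.608, 0.008]
contact_force: [1.2, -1.1, 0.1]
width: 0.085
```

```bash
python3 - <<'E'
from h import *
ci=manip.camera_info("wrist");np.save("ci5.npy",ci,allow_pickle=True)
save("wrist","w5");go((.5,.02,.2))
E
```

```text
t 10.93 pos [0.562  0.0631 0.2875] yaw 74.91 shift [-0.058  -0.0507  0.0862] n 0.1156 rotvec [ 1.32 -0.15 -0.  ] F [ 0.2 -0.4  0.5] w 0.0851 q6 -1.32
```

View pics/w5.png

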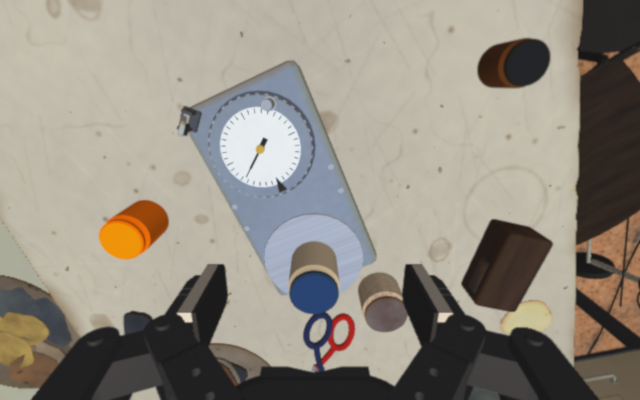

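The picture shows the jar standing on the pan with its lid at (314,292). The pointer tip is at about (247,177), the zero wedge at (281,185) and the post top at (267,103).

```bash
cat >> h.py <<'E'
def dial(im,ci,C):
    "angles cw from scale x (deg) of darkest at some radii"
    g=cv2.cvtColor(im,cv2.COLOR_RGB2GRAY).astype(np.float32)
    out={}
    for r in (.020,.025,.029,.037,.040,.043,.047):
        a=np.radians(np.arange(-70,160,.5));P=np.c_[C[0]+r*np.cos(YAW-a),C[1]+r*np.sin(YAW-a),np.full(len(a),.0535)]
        uv=proj("wrist",P,ci).astype(np.float32)
        v=cv2.remap(g,uv[:,0].reshape(-1,1),uv[:,1].reshape(-1,1),1).ravel()
        k=v<v.min()+25; k&=abs(np.arange(len(v))-v.argmin())<30
        out[r]=(round(float(np.degrees(a)[k].mean()),1),int(v.min()),int(k.sum()))
    return out
YAW=np.radians(8.9)
E
python3 - <<'E'
from h import *
ci=np.load("ci5.npy",allow_pickle=True).item();im=cv2.imread("pics/w5.png")[:,:,::-1].copy()
f=lambda uv,z:ray("wrist",[uv],z,ci)[0]
C=f((260.5,149),.0535);print("C",C)
# face centre by white mask
h=cv2.cvtColor(im,cv2.COLOR_RGB2HSV);m=cv2.inRange(h,(0,0,225),(180,25,255));n,l,s,c=cv2.connectedComponentsWithStats(m)
k=[i for i in range(1,n) if s[i,4]>300];print([(s[i],f((s[i,0]+s[i,2]/2-.5,s[i,1]+s[i,3]/2-.5),.0535)) for i in k])
print("jar lid",f((314.5,292),.132),"pan",f((318,262),.062),"post",f((267,103),.0795),"tip",f((247,177.5),.0535))
cl=f((186,114),.085);print("clamp",cl)
for cc in (C,):print(dial(im,ci,cc))
cv2.imwrite("pics/w5c.png",cv2.resize(im[60:220,160:340,::-1],None,fx=4,fy=3.7,interpolation=2))
E
```

```text
C [0.52759125 0.01143187 0.0535    ]
[(array([ 220,  107,   80,   80, 4332], dtype=int32), array([0.52464092, 0.01124699, 0.0535    ]))]
jar lid [0.67185659 0.03485843 0.132     ] pan [0.68003217 0.03749459 0.062     ] post [0.48233578 0.0376286  0.0795    ] tip [ 0.55495743 -0.01413448  0.0535    ]
clamp [ 0.4715139  -0.04112839  0.085     ]
{0.02: (55.8, 95, 6), 0.025: (55.0, 119, 7), 0.029: (54.8, 164, 6), 0.037: (-1.2, 165, 6), 0.04: (-1.2, 93, 4), 0.043: (-1.5, 61, 5), 0.047: (-1.5, 48, 13)}
```

View pics/w5c.png

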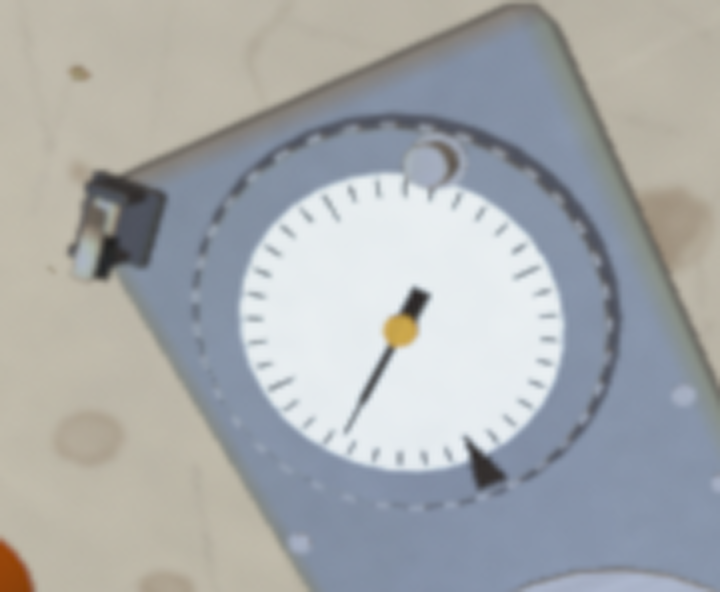

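The crop shows the pointer tip at crop (346,432), the hub at (400,330), the wedge at (475,450) and the post top at (428,162). The ring needs about 54° clockwise. I'll grip the post lightly with the jaws tangential and carry it round.

Emit:
send_rows(plan=[{"linear":[0,0,0.02],"delta_rot":[1.3,-0.1,5],"fingers":0.035},{"linear":[0,0,0.03],"delta_rot":[0,0,5],"fingers":0.035},{"linear":[0,0,0.03],"delta_rot":[0,0,5],"fingers":0.035},{"linear":[0,0,0.02],"delta_rot":[0,0,0],"fingers":0.035},{"linear":[0,0,0],"delta_rot":[0,0,0],"fingers":0.035}])

```text
clock: 11.35
position: [0.5724, 0.0614, 0.1876]
ee_rot: [0.003, 0.87, 0.493, 0.006]
contact_force: [0.3, 0.1, -0.9]
width: 0.0353
```

```bash
python3 -c "
from h import *
go((.4825,.037,.13),60)"
```

```text
t 11.35 pos [0.5724 0.0614 0.1876] yaw 59.07 shift [-0.0676 -0.0653  0.0563] n 0.1095 rotvec [ 0.68 -0.45 -0.94] F [ 0.3  0.1 -0.9] w 0.0353 q6 -1.05
```

Emit:
send_rows(plan=[{"linear":[-0.016,-0.016,0.01],"delta_rot":[0.7,-0.4,-0.9],"fingers":0.035},{"linear":[-0.02,-0.02,0.015],"delta_rot":[0,0,0],"fingers":0.035},{"linear":[-0.02,-0.02,0.015],"delta_rot":[0,0,0],"fingers":0.035},{"linear":[-0.01,-0.01,0.01],"delta_rot":[0,0,0],"fingers":0.035},{"linear":[0,0,0],"delta_rot":[0,0,0],"fingers":0.035},{"linear":[0,0,0],"delta_rot":[0,0,0],"fingers":0.035}])

```text
clock: 11.85
position: [0.4906, 0.0347, 0.1372]
ee_rot: [0.002, 0.866, 0.5, 0.003]
contact_force: [-0.2, 0.6, -1.2]
width: 0.0347
```

```bash
python3 - <<'E'
from h import *
save("side","s6")
go((.4825,.037,.084),60)
E
```

```text
t 11.9 pos [0.4909 0.0348 0.1373] yaw 60.02 shift [-0.0025 -0.0088  0.0533] n 0.054 rotvec [ 0.38 -0.23  0.02] F [-0.5  1.1 -0.1] w 0.0346 q6 -1.12
```

Emit:
send_rows(plan=[{"linear":[-0.003,-0.008,0.0],"delta_rot":[0.4,-0.2,0],"fingers":0.035},{"linear":[0,-0.001,0.01],"delta_rot":[0,0,0],"fingers":0.035},{"linear":[0,0,0.01],"delta_rot":[0,0,0],"fingers":0.035},{"linear":[0,0,0],"delta_rot":[0,0,0],"fingers":0.035}])

```text
clock: 12.23
position: [0.4894, 0.037, 0.121]
ee_rot: [0.003, 0.866, 0.5, 0.005]
contact_force: [-0.4, -0.1, 0.8]
width: 0.0348
```

```bash
python3 - <<'E'
from h import *
go((.4825,.037,.084),60)
E
```

```text
t 12.23 pos [0.4894 0.037  0.121 ] yaw 60.05 shift [-0.0037 -0.0063  0.0369] n 0.0376 rotvec [ 0.55 -0.35  0.05] F [-0.4 -0.1  0.8] w 0.0348 q6 -1.12
```

Emit:
send_rows(plan=[{"linear":[-0.004,-0.006,0.0],"delta_rot":[0.6,-0.4,0],"fingers":0.035},{"linear":[-0.002,-0.003,0.01],"delta_rot":[0.6,-0.4,0],"fingers":0.035},{"linear":[0,0,0.012],"delta_rot":[0,0,0],"fingers":0.035},{"linear":[0,0,0.01],"delta_rot":[0,0,0],"fingers":0.035},{"linear":[0,0,0],"delta_rot":[0,0,0],"fingers":0.035}])

```text
clock: 12.65
position: [0.4797, 0.0366, 0.0885]
ee_rot: [-0.003, 0.865, 0.501, -0.006]
contact_force: [-0.7, -0.0, -0.3]
width: 0.0348
```

```bash
python3 - <<'E'
from h import *
go((.4825,.037,.084),60)
E
```

```text
t 12.65 pos [0.4797 0.0366 0.0885] yaw 60.12 shift [0.0018 0.0023 0.0044] n 0.0053 rotvec [-0.61  0.47  0.12] F [-0.7 -0.  -0.3] w 0.0348 q6 -1.11
```

Emit:
send_rows(plan=[{"linear":[0.001,0.002,0.004],"delta_rot":[-0.3,0.2,0],"fingers":0.035},{"linear":[0,0,0.001],"delta_rot":[0,0,0],"fingers":0.008},{"linear":[0,0,0],"delta_rot":[0,0,0],"fingers":0.008},{"linear":[0,0,0],"delta_rot":[0,0,0],"fingers":0.008},{"linear":[0,0,0],"delta_rot":[0,0,0],"fingers":0.008},{"linear":[0,0,0],"delta_rot":[0,0,0],"fingers":0.008}], force=20)

```text
clock: 13.15
position: [0.4819, 0.0365, 0.083]
ee_rot: [-0.001, 0.866, 0.501, -0.004]
contact_force: [-0.3, -0.1, -2.8]
width: 0.0112
```

```bash
python3 - <<'E'
from h import *
go((.4825,.037,.084),60)
p=manip.get_state()["position"];print(np.degrees(np.arctan2(p[1]-.0112,p[0]-.5247)))
E
```

```text
t 13.15 pos [0.4819 0.0365 0.083 ] yaw 60.12 shift [ 0.0008  0.0002 -0.001 ] n 0.0013 rotvec [-0.35  0.29  0.11] F [-0.3 -0.1 -2.8] w 0.0112 q6 -1.12
149.43978454188954
```

Emit:
send_rows(plan=[{"linear":[0.0052,0.0003,0],"delta_rot":[0,0,6],"fingers":0.008},{"linear":[0.0052,0.0003,0],"delta_rot":[0,0,6],"fingers":0.008},{"linear":[0.0052,0.0003,0],"delta_rot":[0,0,6],"fingers":0.008},{"linear":[0.0052,0.0003,0],"delta_rot":[0,0,6],"fingers":0.008},{"linear":[0,0,0],"delta_rot":[0,0,0],"fingers":0.008}])

```text
clock: 13.57
position: [0.4968, 0.0526, 0.083]
ee_rot: [-0.001, 0.954, 0.301, -0.003]
contact_force: [1.4, 1.1, -1.8]
width: 0.0108
```

```bash
cat >> h.py <<'E'
def arc(ang,z=.083,C=(.5247,.0112)):
    p=manip.get_state()["position"];v=p[:2]-C;print("post ang",np.degrees(np.arctan2(v[1],v[0])).round(1),"r",np.linalg.norm(v).round(4))
    a=np.radians(ang);go((C[0]+.05*np.cos(a),C[1]+.05*np.sin(a),z),ang-90)
E
python3 - <<'E'
from h import *
arc(96)
E
```

```text
post ang 124.0 r 0.0499
t 13.57 pos [0.4968 0.0526 0.083 ] yaw 35.02 shift [ 0.0233  0.0062 -0.0002] n 0.0241 rotvec [-0.1   0.32 29.01] F [ 1.4  1.1 -1.8] w 0.0108 q6 -0.64
```

Emit:
send_rows(plan=[{"linear":[0.0052,0.0003,0],"delta_rot":[0,0,6],"fingers":0.008},{"linear":[0.0052,0.0003,0],"delta_rot":[0,0,6],"fingers":0.008},{"linear":[0.0052,0.0003,0],"delta_rot":[0,0,6],"fingers":0.008},{"linear":[0.0052,0.0003,0],"delta_rot":[0,0,6],"fingers":0.008},{"linear":[0.0015,0,0],"delta_rot":[0,0,2],"fingers":0.008},{"linear":[0,0,0],"delta_rot":[0,0,0],"fingers":0.008},{"linear":[0,0,0],"delta_rot":[0,0,0],"fingers":0.008}])

```text
clock: 14.15
position: [0.5183, 0.0614, 0.083]
ee_rot: [-0.0, 0.997, 0.078, -0.002]
contact_force: [-0.0, 1.2, -2.0]
width: 0.0106
```

```bash
python3 - <<'E'
from h import *
arc(96)
np.save("ci7.npy",manip.camera_info("wrist"),allow_pickle=True)
im=save("wrist","w7");sd=save("side","s7");sc=save("scene","c7")
cv2.imwrite("pics/mix7.png",np.hstack([im[:,:,::-1]])) 
E
```

```text
post ang 97.2 r 0.0506
t 14.15 pos [0.5183 0.0614 0.083 ] yaw 8.99 shift [ 0.0011  0.0006 -0.    ] n 0.0012 rotvec [-0.03  0.21  2.99] F [-0.   1.2 -2. ] w 0.0106 q6 -0.17
```

View pics/w7.png

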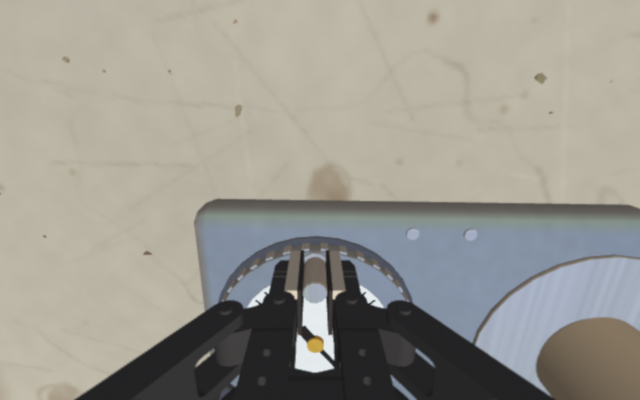

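The picture shows the post gripped at (315,290) and the pointer under the fingers. I'll release, rise and check the dial.

Emit:
send_rows(plan=[{"linear":[0,0,0],"delta_rot":[0,0,0],"fingers":0.035},{"linear":[0,0,0],"delta_rot":[0,0,0],"fingers":0.035},{"linear":[0,0,0],"delta_rot":[0,0,0],"fingers":0.035},{"linear":[0,0,-0.02],"delta_rot":[0,0,0],"fingers":0.035},{"linear":[0,0,-0.03],"delta_rot":[0,0,0],"fingers":0.035},{"linear":[0,0.01,-0.03],"delta_rot":[0,0,0],"fingers":0.035},{"linear":[0,0.02,-0.03],"delta_rot":[0,0,0],"fingers":0.035},{"linear":[0,0.02,-0.03],"delta_rot":[0,0,0],"fingers":0.035},{"linear":[0,0.01,-0.02],"delta_rot":[0,0,0],"fingers":0.035},{"linear":[0,0,0],"delta_rot":[0,0,0],"fingers":0.035},{"linear":[0,0,0],"delta_rot":[0,0,0],"fingers":0.035}])

```text
clock: 15.22
position: [0.5256, -0.0015, 0.2514]
ee_rot: [0.002, 0.997, 0.081, -0.004]
contact_force: [-0.2, -0.5, -1.4]
width: 0.0353
```

```bash
python3 - <<'E'
from h import *
go((.52,.01,.2))
ci=manip.camera_info("wrist");np.save("ci8.npy",ci,allow_pickle=True)
im=save("wrist","w8")
u=proj("wrist",[[.5247,.0112,.0535]],ci)[0];print(u)
x,y=int(u[0]),int(u[1]);x0=max(x-110,0);y0=max(y-100,0);print(x0,y0)
cv2.imwrite("pics/w8c.png",cv2.resize(im[y0:y+100,x0:x+110,::-1],None,fx=3,fy=3,interpolation=2))
print(dial(im,ci,(.5247,.0112)))
E
```

```text
t 15.22 pos [ 0.5256 -0.0015  0.2514] yaw 9.24 shift [-0.0032 -0.0124  0.0514] n 0.0529 rotvec [0.15 0.5  0.  ] F [-0.2 -0.5 -1.4] w 0.0353 q6 -0.29
[316.77988264 167.45115742]
206 67
{0.02: (50.0, 76, 5), 0.025: (50.5, 88, 7), 0.029: (51.0, 142, 5), 0.037: (51.2, 157, 6), 0.04: (47.8, 150, 4), 0.043: (47.8, 76, 4), 0.047: (48.0, 44, 7)}
```

View pics/w8c.png

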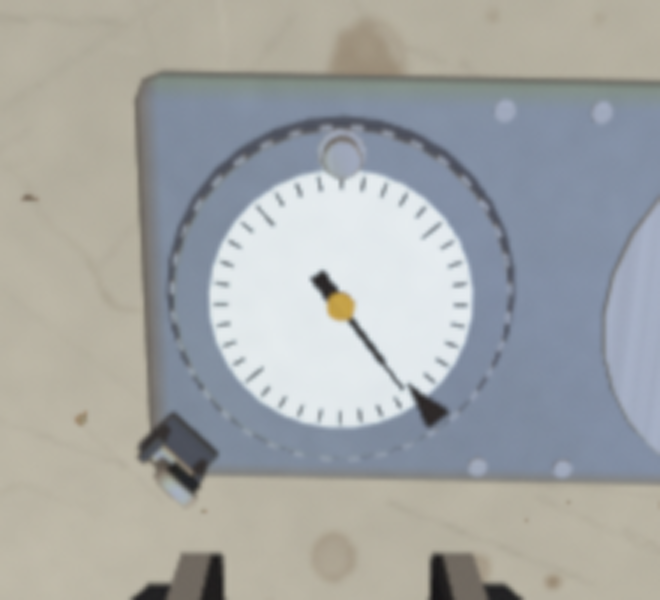

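The crop shows the wedge's inner end at (411,387) and the pointer tip at (404,388). With hub parallax corrected, they're about 1.5° to 3° apart, or 1 to 2 mm, which is inside 3.2 mm. Next is the clamp: I'll close the fingers and turn the tool so its y axis lies along the clamp arm.

Emit:
send_rows(plan=[{"linear":[0,0,0],"delta_rot":[0,0,6],"fingers":0.0},{"linear":[0,0,0],"delta_rot":[0,0,6.5],"fingers":0.0},{"linear":[0,0,0],"delta_rot":[0,0,6.5],"fingers":0.0},{"linear":[0,0,0],"delta_rot":[0,0,6.5],"fingers":0.0},{"linear":[0,0,0],"delta_rot":[0,0,6.5],"fingers":0.0},{"linear":[0,0,0],"delta_rot":[0,0,6.5],"fingers":0.0},{"linear":[0,0,0],"delta_rot":[0,0,5.5],"fingers":0.0},{"linear":[0,0,0],"delta_rot":[0,0,0],"fingers":0.0}])

```text
clock: 15.93
position: [0.5166, 0.0048, 0.2379]
ee_rot: [0.005, 0.949, -0.313, -0.016]
contact_force: [-0.2, 0.2, 0.1]
width: 0.0005
```

```bash
cat >> h.py <<'E'
H=np.array([.4752,-.0567]);U=np.array([.589,.808])
def cl(d,z):
    s=manip.get_state()["position"][:2]-H;print("along u",(s@U).round(4),"side",(s@[-U[1],U[0]]).round(4))
    go((*(H+d*U),z),-36.1)
E
python3 - <<'E'
from h import *
cl(-.035,.18)
ci=np.load("ci8.npy",allow_pickle=True).item()
f=lambda uv,z:ray("wrist",[uv],z,ci)[0].round(4)
print("pad end guess",f((206+180/3,67+488/3),.095),"bracket",f((206+175/3,67+440/3),.06))
E
```

```text
along u 0.0741 side 0.0028
t 15.93 pos [0.5166 0.0048 0.2379] yaw -36.56 shift [0.0053 0.108  0.0599] n 0.1236 rotvec [ 1.09  1.61 -0.44] F [-0.2  0.2  0.1] w 0.0005 q6 0.51
pad end guess [ 0.4853 -0.047   0.095 ] bracket [ 0.4779 -0.0456  0.06  ]
```

Emit:
send_rows(plan=[{"linear":[0,0.018,0.01],"delta_rot":[1.1,1.6,0],"fingers":0.0},{"linear":[0.001,0.022,0.012],"delta_rot":[0.3,0.3,0],"fingers":0.0},{"linear":[0.001,0.022,0.012],"delta_rot":[0,0,0],"fingers":0.0},{"linear":[0.001,0.022,0.012],"delta_rot":[0,0,0],"fingers":0.0},{"linear":[0,0.02,0.012],"delta_rot":[0,0,0],"fingers":0.0},{"linear":[0,0,0],"delta_rot":[0,0,0],"fingers":0.0},{"linear":[0,0,0],"delta_rot":[0,0,0],"fingers":0.0}])

```text
clock: 16.52
position: [0.4504, -0.0772, 0.1692]
ee_rot: [-0.003, 0.954, -0.301, -0.004]
contact_force: [-0.5, -0.2, 0.5]
width: 0.0001
```

```bash
python3 - <<'E'
from h import *
cl(-.035,.108)
E
```

```text
along u -0.0312 side 0.008
t 16.52 pos [ 0.4504 -0.0772  0.1692] yaw -35.04 shift [0.0085 0.0042 0.0611] n 0.0618 rotvec [-0.21  0.51  1.06] F [-0.5 -0.2  0.5] w 0.0001 q6 0.28
```

Emit:
send_rows(plan=[{"linear":[0.008,0.004,0.005],"delta_rot":[-0.2,0.5,1],"fingers":0.0},{"linear":[0.002,0.001,0.015],"delta_rot":[0,0.2,0],"fingers":0.0},{"linear":[0,0,0.02],"delta_rot":[0,0,0],"fingers":0.0},{"linear":[0,0,0.015],"delta_rot":[0,0,0],"fingers":0.0},{"linear":[0,0,0.004],"delta_rot":[0,0,0],"fingers":0.0},{"linear":[0,0,0],"delta_rot":[0,0,0],"fingers":0.0}])

```text
clock: 17.02
position: [0.4626, -0.0861, 0.1086]
ee_rot: [0.0, 0.952, -0.307, 0.006]
contact_force: [-0.1, -0.7, 1.1]
width: -0.0
```

```bash
python3 - <<'E'
from h import *
cl(.01,.108)
E
```

```text
along u -0.0312 side -0.0072
t 17.02 pos [ 0.4626 -0.0861  0.1086] yaw -35.7 shift [-0.0069 -0.0412  0.0006] n 0.0418 rotvec [-0.19 -0.71  0.4 ] F [-0.1 -0.7  1.1] w -0.0 q6 0.29
```

Emit:
send_rows(plan=[{"linear":[-0.005,-0.004,0],"delta_rot":[0,-0.6,0.3],"fingers":0.0},{"linear":[-0.001,-0.008,0],"delta_rot":[0,0,0],"fingers":0.0},{"linear":[0,-0.008,0],"delta_rot":[0,0,0],"fingers":0.0},{"linear":[0,-0.008,0],"delta_rot":[0,0,0],"fingers":0.0},{"linear":[0,-0.008,0],"delta_rot":[0,0,0],"fingers":0.0},{"linear":[0,-0.006,0],"delta_rot":[0,0,0],"fingers":0.0},{"linear":[0,0,0],"delta_rot":[0,0,0],"fingers":0.0}])

```text
clock: 17.6
position: [0.4877, -0.0444, 0.1121]
ee_rot: [-0.001, 0.951, -0.308, 0.004]
contact_force: [-0.3, -1.4, 0.4]
width: 0.0001
```

```bash
python3 - <<'E'
from h import *
cl(.034,.09)
E
```

```text
along u 0.0173 side -0.0029
t 17.6 pos [ 0.4877 -0.0444  0.1121] yaw -35.85 shift [-0.0029 -0.0167  0.0221] n 0.0278 rotvec [-0.26 -0.41  0.25] F [-0.3 -1.4  0.4] w 0.0001 q6 0.39
```

Emit:
send_rows(plan=[{"linear":[-0.002,-0.005,0.003],"delta_rot":[0,-0.4,0.2],"fingers":0.0},{"linear":[-0.001,-0.006,0.005],"delta_rot":[0,0,0],"fingers":0.0},{"linear":[0,-0.004,0.005],"delta_rot":[0,0,0],"fingers":0.0},{"linear":[0,-0.001,0.005],"delta_rot":[0,0,0],"fingers":0.0},{"linear":[0,0,0.003],"delta_rot":[0,0,0],"fingers":0.0},{"linear":[0,0,0],"delta_rot":[0,0,0],"fingers":0.0}])

```text
clock: 18.1
position: [0.4974, -0.0272, 0.0897]
ee_rot: [-0.003, 0.951, -0.309, 0.002]
contact_force: [0.7, -0.7, 1.3]
width: -0.0005
```

```bash
python3 - <<'E'
from h import *
cl(.034,.087)
E
```

```text
along u 0.0369 side -0.0006
t 18.1 pos [ 0.4974 -0.0272  0.0897] yaw -36.05 shift [-0.0006  0.003   0.0027] n 0.004 rotvec [-0.42 -0.15  0.05] F [ 0.7 -0.7  1.3] w -0.0005 q6 0.43
```

Pressing down, in small steps.

Emit:
send_rows(plan=[{"linear":[0,0,0.002],"delta_rot":[0,0,0],"fingers":0.0},{"linear":[0,0,0.002],"delta_rot":[0,0,0],"fingers":0.0},{"linear":[0,0,0.001],"delta_rot":[0,0,0],"fingers":0.0},{"linear":[0,0,0],"delta_rot":[0,0,0],"fingers":0.0}])

```text
clock: 18.43
position: [0.4976, -0.0272, 0.0873]
ee_rot: [-0.004, 0.951, -0.31, 0.003]
contact_force: [-0.3, -0.3, -0.4]
width: 0.0003
```

Emit:
send_rows(plan=[{"linear":[0,0,0.002],"delta_rot":[0,0,0],"fingers":0.0},{"linear":[0,0,0.002],"delta_rot":[0,0,0],"fingers":0.0},{"linear":[0,0,0.001],"delta_rot":[0,0,0],"fingers":0.0},{"linear":[0,0,0.001],"delta_rot":[0,0,0],"fingers":0.0}])

```text
clock: 18.77
position: [0.4978, -0.0274, 0.0868]
ee_rot: [-0.004, 0.95, -0.311, 0.004]
contact_force: [-1.6, 1.0, 6.9]
width: 0.0002
```

It's firm at pad height (6.9 N, tips at z ≈ 62 mm). I'll rise and check.

Emit:
send_rows(plan=[{"linear":[0,0,0.001],"delta_rot":[0,0,0],"fingers":0.0},{"linear":[0,0,0],"delta_rot":[0,0,0],"fingers":0.0},{"linear":[0,0,-0.01],"delta_rot":[0,0,0],"fingers":0.0},{"linear":[0,0,-0.025],"delta_rot":[0,0,0],"fingers":0.0},{"linear":[0,0,-0.03],"delta_rot":[0,0,0],"fingers":0.0},{"linear":[0,0,-0.03],"delta_rot":[0,0,0],"fingers":0.0},{"linear":[0,0,-0.03],"delta_rot":[0,0,0],"fingers":0.0},{"linear":[0,0,-0.03],"delta_rot":[0,0,0],"fingers":0.0},{"linear":[0,0,0],"delta_rot":[0,0,0],"fingers":0.0},{"linear":[0,0,0],"delta_rot":[0,0,0],"fingers":0.0}])

```text
clock: 19.6
position: [0.4926, -0.0298, 0.2442]
ee_rot: [-0.003, 0.95, -0.313, -0.001]
contact_force: [0.5, 0.6, -0.1]
width: 0.0001
```

```bash
python3 - <<'E'
from h import *
go((.5,-.03,.25))
ci=manip.camera_info("wrist");np.save("ci9.npy",ci,allow_pickle=True)
R=cv2.Rodrigues(np.array(ci["rvec"]))[0];print("cam",-R.T@np.array(ci["tvec"]).ravel())
im=save("wrist","w9")
u=proj("wrist",[[.5247,.0112,.0535]],ci)[0];print(u)
x,y=int(u[0]),int(u[1]);x0=max(x-120,0);y0=max(y-95,0);print(x0,y0)
cv2.imwrite("pics/w9c.png",cv2.resize(im[y0:y+95,x0:x+120,::-1],None,fx=3,fy=3,interpolation=2))
print(dial(im,ci,(.5247,.0112)))
E
```

```text
t 19.6 pos [ 0.4926 -0.0298  0.2442] yaw -36.43 shift [ 0.0061 -0.0042 -0.0058] n 0.0094 rotvec [-0.33  0.18 -0.  ] F [ 0.5  0.6 -0.1] w 0.0001 q6 0.43
cam [0.54325173 0.0380627  0.36108859]
[316.83139051 130.82054707]
196 35
{0.02: (49.8, 94, 8), 0.025: (50.2, 76, 4), 0.029: (50.8, 142, 6), 0.037: (51.2, 145, 4), 0.04: (47.5, 147, 5), 0.043: (48.0, 72, 3), 0.047: (48.0, 43, 7)}
```

View pics/w9c.png

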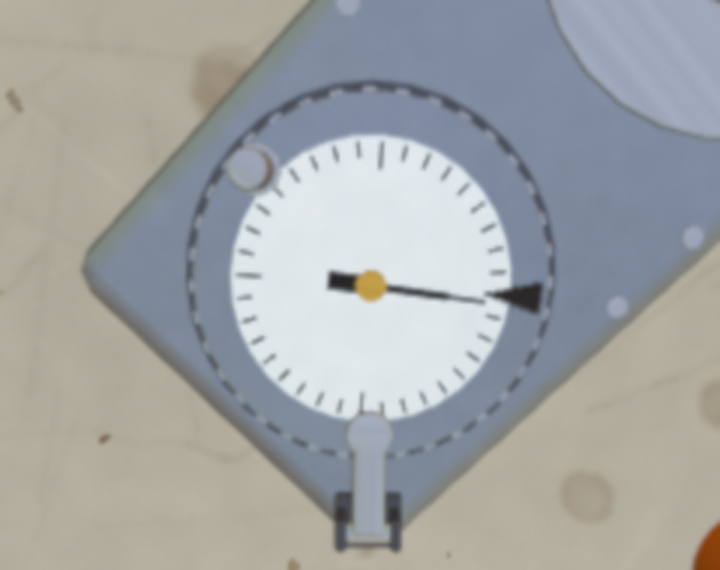

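The crop shows the clamp arm lying flat on the ring with its pad at (370,433). The pointer tip at (485,300) meets the wedge's inner end at (488,295), under 2 mm apart. The arm is clear, so I'll hand in.

```bash
python3 -c "
from h import *
print(manip.sign_off())"
```

```text
the job is handed in; nothing more can be done
None
```

I put the large blue-lid jar on the pan and turned the dial ring about 52° clockwise by its thumb post. Then I pressed the clamp down and handed the job in at about 20 s on the clock.

- **Jar:** The wrist picture taken after release showed it upright, with its lid about 5 mm from the pan's centre. I did not look at the jar again after that.
- **Zero wedge:** In the last picture the pointer tip and the wedge are about 1 to 2 mm apart (limit 3.2 mm). The two ways of measuring differed a little: 2.5° to 3° apart without correcting for the camera angle, and about 1.5° with the correction. Half a division is 5°, so I did not nudge it further.
- **Clamp:** It met firm resistance (6.9 N) with the fingertips at 62 mm, which is the fully-down height. It lies flat on the ring in the last picture.
- **Other things:** The gripper is clear at about 0.24 m with no contact force. I did not go near the small jar, tin or block, and I took no final measurement of them.

The first two moves were refused because the rows lacked required fields; nothing moved, and I resent them.

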